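# Clear the upended spray can from the gravity-feed chute

## Task

A spray can has got up on end in the sloping feed chute and stuck against the height bar, holding back the cans behind it. Lift it out so that the row rolls down to the stop, lay it in the steel V-block and let go of it there so that it stays put while you change your grip, then take it across the barrel and lay it back in the chute as the last of the row, on its side with its cap on the same side as the others. Set it down without dropping it, leave the other cans in the chute, and do not disturb the rest of the bench.

Things in the scene. Friction and masses are not known exactly. Their poses are not given: they have to be found in the camera images.
- can_stuck: jammed spray can: barrel 45 mm diameter, 98 mm long, then a black cap 33 mm diameter; 126 mm over all, 0.12 to 0.19 kg. Origin on its axis at mid-length; x axis runs from base to cap; the barrel ends 35 mm from the origin on the cap side. It starts standing on its base in the lane, cap up, square to the sloping floor (top leans 11 degrees downhill), against the height bar
- can_stuck_cap (a point): centre of the top of the jammed can's cap
- can_1: can held back directly behind (uphill of) the jammed one and touching it; same make and size, lying across the lane, cap to the chute's +x side; origin mid-length on the axis, x axis from base to cap
- can_2: the next can uphill, as can_1
- can_3: the last can uphill, as can_1
- chute: fixed sheet-metal gravity chute on legs, 300 mm long, lane 136 mm wide. Origin on the bench under its middle, z up; the lane slopes 11 degrees down towards its own -y and cans roll down it by themselves. Side walls 3 mm thick (rolled edge out to x = +-76 mm) stand 58 mm above the floor, only 20 mm over the first 58 mm from the stop. Its uphill end is open but for a 6 mm lip
- stop_foot (a point): mid-width, where the lane floor meets the stop, a plate 30 mm high across the downhill end; axes as the chute's. From here the floor rises 11 degrees along the chute's +y for 300 mm of slope
- bar_edge (a point): mid-width on the uphill lower edge of the fixed height bar that crosses the lane, 50 mm above the floor; the bar is 10 mm thick and reaches 12 mm downhill from here. Lying cans roll under it
- first_place (a point): where the middle of the first can of the row is when it has run down to the stop; next ones follow every 45 mm up the slope
- last_place (a point): where the middle of the fourth and last can of the row belongs, lying across the lane (axis along the chute's x, cap to +x). A can let go on the floor uphill of it rolls down to it
- vblock: fixed steel V-block 42 mm wide (x), 80 mm long (y), 44 mm high, with a 90 degree groove 36 mm wide and 18 mm deep along its y axis. Origin on the bench under its middle. A can in the groove has its axis along the block's y, 58 mm above the bench, overhangs both ends and stands 1.5 mm proud of each side; either way round will do
- oil_bottle: bystander: white bottle 54 mm diameter, 150 mm tall, standing near the chute's +x side; origin under its middle
- tape_roll: bystander: roll of tape 96 mm diameter, 24 mm high, lying near the V-block's +x side; origin under its middle
- screwdriver: bystander: screwdriver 210 mm long, lying in front of the robot
- wrench: bystander: spanner 190 mm long, lying at the far edge
- mug: bystander: mug 82 mm diameter, 92 mm tall, at the left side
- drill: bystander: cordless drill standing on its battery, about 220 mm tall, at the left side
- carton: bystander: open carton 130 by 200 mm, 75 mm high, at the right side
Not all that is in view belongs to the job. Leave any blue or turquoise look-alike of the can_3 alone.

How it is judged:
On the way, in this order (a step that is already met when the one before it is completed fails the run):
1. the jammed can is off the chute and the three cans behind it have rolled down to the stop (each within 12 mm of its place) (y of can_1 in the frame of chute between -0.1442 and -0.1202 m and z of can_1 in the frame of chute between 0.0424 and 0.0664 m and y of can_2 in the frame of chute between -0.1 and -0.076 m and z of can_2 in the frame of chute between 0.051 and 0.075 m and y of can_3 in the frame of chute between -0.0559 and -0.0319 m and z of can_3 in the frame of chute between 0.0596 and 0.0835 m and contact force between can_stuck and chute below 0.05 N), for 0.2 s.
2. the can lies in the V-block's groove, let go of and still (x of can_stuck in the frame of vblock between -0.006 and 0.006 m and y of can_stuck in the frame of vblock between -0.035 and 0.035 m and z of can_stuck in the frame of vblock between 0.0518 and 0.0638 m and angle between the x axis of can_stuck and the y axis of vblock, either way round below 0.12 rad and linear speed of can_stuck below 0.03 m/s and contact force between the fingers and can_stuck below 0.05 N), for 0.3 s.
At the end, for the whole second after the job is handed in: All four cans lie at rest across the lane in one row against the stop: the three held back first (within 12 mm of their places), the freed can fourth (within 14 mm), square to the lane within 0.15 rad, its cap on the chute's +x side like the others, let go of (y of can_1 in the frame of chute between -0.1442 and -0.1202 m and z of can_1 in the frame of chute between 0.0424 and 0.0664 m and y of can_2 in the frame of chute between -0.1 and -0.076 m and z of can_2 in the frame of chute between 0.051 and 0.075 m and y of can_3 in the frame of chute between -0.0559 and -0.0319 m and z of can_3 in the frame of chute between 0.0596 and 0.0835 m and y of can_stuck in the frame of chute between -0.0137 and 0.0143 m and z of can_stuck in the frame of chute between 0.0681 and 0.0921 m and x of can_stuck_cap in the frame of chute above 0.05 m and angle between the x axis of can_stuck and the x axis of chute, either way round below 0.15 rad and linear speed of each of can_stuck, can_1, can_2, can_3 below 0.03 m/s and contact force between the fingers and can_stuck below 0.05 N); the robot touches nothing.
It fails at once if the freed can is let fall (out of the fingers and moving faster than 0.75 m/s, which takes a fall of about 30 mm) (contact force between the fingers and can_stuck below 0.05 N and linear speed of can_stuck above 0.75 m/s).
It fails at once if another can is taken out of the chute (z of any of can_1, can_2, can_3 in the frame of chute above 0.14 m or z of any of can_1, can_2, can_3 in the frame of chute below 0.035 m).
It fails at once if a bystander is moved by more than 30 mm (distance of any of oil_bottle, tape_roll, screwdriver, wrench, mug, drill, carton from where it was at the start of the episode above 0.03 m).
It also fails if it takes over 58 s, if anything falls off the work surface, if the arm or the gripper's body presses on something with over 40 N, if the wrist force passes 120 N, or if a joint passes its speed limit or range.

## Robot

A 6-joint arm with a two-finger parallel gripper is mounted at the origin on the work surface. World frame = base frame: x ahead of the robot, y to its left, z up, the work surface at z = 0. Lengths are in m, angles in rad, forces in N, time in s.
With the tool pointing down it reaches from about 0.225 to 0.875 m from the base axis. Payload 3.4 kg.
Tool frame: the origin (TCP) lies at the very end of the fingers, on their centre line; the grasp point (between the pads) lies 19 mm behind it; z points along the fingers, y is the line along which they close (so a half turn about z gives the same grasp; the last joint's range is limited). The gripper opens to 85 mm and grips with 20 to 120 N. Pads are 22 mm wide; open, the fingers measure 114 mm over their backs; the gripper's body (76 mm by 85 mm) begins 54 mm behind the grasp point. The pads swing forward as they close: fully open they stand 13 mm farther back than shut.
Start: joints at [1.047, 0.276, 1.505, -0, 1.361, -0.121], TCP at [0.225, 0.529, 0.231] pointing down, gripper open.
Joint ranges: [-2.89, 2.89], [-0.75, 2.08], [0.22, 2.7], [-1.18, 4.32], [0.11, 2.71], [-2.7, 2.7]. Speed limits (rad/s): [2.57, 2.57, 3.14, 3.14, 3.14, 3.14].

## Interface

Orientations are given as a unit quaternion [w, x, y, z].
In Python, from rig import manip, get_image, camera_info gives the robot as it stands. The module is installed in compiled form; this text tells all that it offers.
- The arm moves only by the shell command python3 -m crank 'ROWS' [FORCE]. ROWS is a JSON object of lists of equal length, an entry for each row: "translation": the shift along the tool's x, y, z in mm, a list of three; "roll": the turn about the tool's z in rad; "fingers": the opening, from 0 (shut) to 1 (fully open). A call has 1 to 8 rows; each row shifts and turns the commanded pose from where the row before left it, along the tool's axes as they then stand; what a row does not reach is not made up. A row lasts 1/10 s, in which the tool goes at most 50 mm and 8.59 degrees, less where a joint would pass 70% of its speed; a pose out of reach is approached as far as the arm can. A call is refused whole if a number of a shift passes 50 or a number of a turn 0.15, either way. A call with a gripper value outside its range is refused whole. The fingers move at their own pace and stop on an object; FORCE is the grip in N (left out, the last holds). Time passes only in rows, so rows that do not move let the fingers close. It gives the time, the measured TCP pose, the force, the opening and the grip force at its end, in the units of the state.
- manip.get_state(): the state, without advancing time (a new reading comes with each control period).
- get_image(name): name is "scene" or "top" or "wrist"; returns the picture (400x640x3 uint8, blue, green, red); there is no depth.
- camera_info(name): a dict with "mtx" (3x3 intrinsics, pixels), "rvec" (rotation vector, rad) and "tvec" (3), from world to camera coordinates, as OpenCV has them. Camera axes: x right, y down, z forward; pixel columns grow to the right and rows downward; lengths in m; the calibration is good to about 2 mm. A picture is of the moment at which its call begins: read the wrist's pose just before it. camera_info takes no time and is no camera call; for the wrist camera it gives the pose at the moment of the call.
- manip.sign_off(): hands the job in; it is judged then, once.
The state is a dict: "clock": time; "qpos": joint angles; "qd": joint speeds; "effort": joint torques, N m; "position": TCP position; "ee_rot": TCP orientation; "contact_force": force on the tool from outside, world axes, zero at the start; "moment": the same for the moment, N m; "width": finger opening in m; "gripper_force": force on a finger pad.
Only numpy, scipy, OpenCV 4.12 (cv2) and the standard library are available. Lean on these libraries where they do the work, as an engineer would, in place of code of your own. Each camera call takes 0.05 s, during which the arm holds its last target. There are 200 camera calls.

## Working session

There is one attempt and no reset: what is moved stays moved. The work goes in short steps, Python scripts to look and compute and a shell command to move; the robot and the scene stay as the last step left them, time stands still between calls to the robot, and variables do not carry over. Pictures are saved under pics/ and viewed, at most 10 in all, crops included, and the job is handed in when it is done.

```bash
mkdir -p pics; ls
python3 - <<'E'
from rig import manip,get_image,camera_info
import cv2,numpy as np
s=manip.get_state();print({k:np.round(v,3) for k,v in s.items()})
for n in("scene","top"):
    im=get_image(n);cv2.imwrite(f"pics/{n}0.png",im)
    c=camera_info(n);R=cv2.Rodrigues(np.array(c["rvec"],float))[0];t=np.array(c["tvec"]).ravel();print(n,np.round(c["mtx"],1).tolist(),np.round(-R.T@t,3),np.round(R,2).tolist())
E
```

```text
pics
{'clock': np.float64(0.0), 'qpos': array([ 1.047,  0.277,  1.506,  0.   ,  1.361, -0.121]), 'qd': array([ 0.   , -0.   ,  0.001, -0.   ,  0.   ,  0.001]), 'effort': array([ 2.0000e-03, -4.1678e+01, -2.4581e+01, -0.0000e+00,  1.1000e-02,
       -0.0000e+00]), 'position': array([0.225, 0.529, 0.23 ]), 'ee_rot': array([-0.   ,  0.2  ,  0.98 , -0.001]), 'contact_force': array([-0.559,  0.544,  0.713]), 'moment': array([ 0.061, -0.006,  0.016]), 'gripper_force': np.float64(0.0), 'width': np.float64(0.085)}
scene [[404.0, 0.0, 319.8], [0.0, 404.0, 190.0], [0.0, 0.0, 1.0]] [ 1.526 -0.445  0.796] [[0.45, 0.89, -0.02], [0.47, -0.26, -0.84], [-0.76, 0.37, -0.53]]
top [[371.1, 0.0, 318.7], [0.0, 371.1, 200.4], [0.0, 0.0, 1.0]] [0.428 0.009 1.394] [[0.01, -1.0, -0.0], [-0.99, -0.01, -0.11], [0.11, 0.0, -0.99]]
```

View pics/scene0.png

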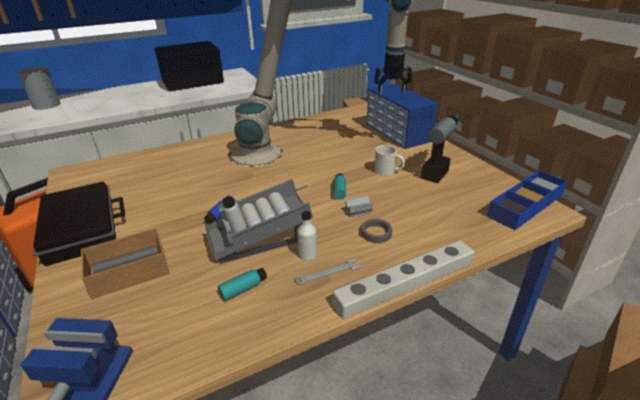

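View pics/top0.png

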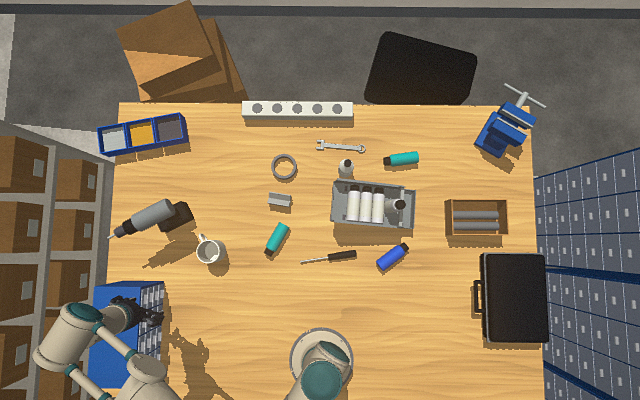

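The chute lies at about (373,206) in the top view, running downhill to the right. The stuck can is near (398,205), the V-block at (280,201), the bottle at (345,168) and the tape at (284,166). I'll zoom in to measure.

Run:
```python
import cv2
im=cv2.imread("pics/top0.png")[150:245,260:420]
cv2.imwrite("pics/topz.png",cv2.resize(im,None,fx=5,fy=5,interpolation=cv2.INTER_CUBIC))
```

```text
(no output)
```

View pics/topz.png

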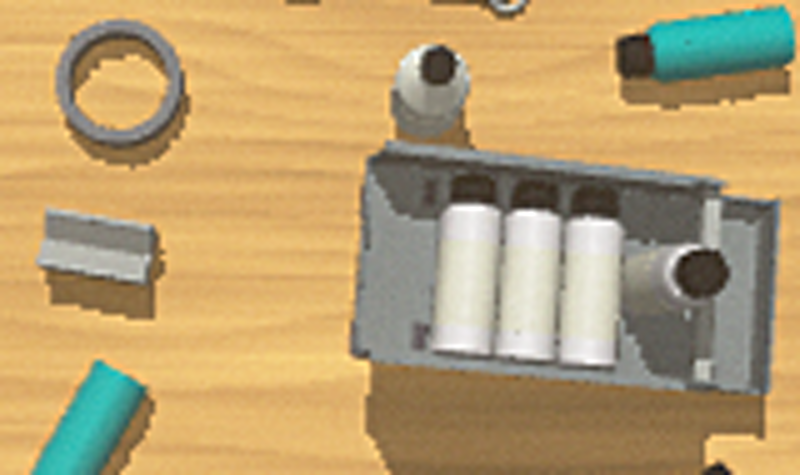

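The zoom shows the stuck can's cap centre at top-view pixel (400.6,204.6), lying cans 1–3 with caps toward +x (image up), and the V-block centred at about (279.5,199). Chute and block are both yawed by about −0.1. I'll fit the chute and V-block poses to pixel features.

```bash
cat > h.py <<'E'
import cv2,numpy as np
from rig import manip,get_image,camera_info
from scipy.optimize import least_squares
T=np.radians(11);S,C=np.sin(T),np.cos(T)
def pose(p):
    c,s=np.cos(p[2]),np.sin(p[2]);return np.array([[c,-s],[s,c]])
def world(p,q):   # q Nx3 in object frame on bench
    q=np.atleast_2d(np.array(q,float));return np.c_[q[:,:2]@pose(p).T+np.array(p[:2]),q[:,2]]
def ch(x,s,n): return [x,-.150+s*C-n*S,.028+s*S+n*C]   # lane coords -> chute frame
def proj(ci,P): return cv2.projectPoints(np.array(P,float),np.array(ci["rvec"],float),np.array(ci["tvec"],float),np.array(ci["mtx"],float),None)[0][:,0]
def ray(ci,uv,z):
    R=cv2.Rodrigues(np.array(ci["rvec"],float))[0];t=np.array(ci["tvec"],float).ravel()
    d=R.T@np.linalg.inv(ci["mtx"])@np.array([*uv,1]);o=-R.T@t;return o+d*(z-o[2])/d[2]
E
cat > a.py <<'E'
from h import *
ci=camera_info("top")
Z=lambda a,b:[260+a/5-.4,150+b/5-.4]
# features: stuck cap top, bottoms/caps ends centre-top of lying cans, chute corners (stop top corners)
px=np.array([Z(703,273),Z(464,350),Z(526,356),Z(588,362),Z(776,203),Z(768,390)])
def P(v):
    x,y,w,sb=v; s=sb+.0225
    q=[ch(0,s,.126)]+[ch(-.063,s+.045*k,.0225) for k in(3,2,1)]+[ch(.071,0,.030),ch(-.071,0,.03)]
    return world((x,y,w),q)
r=least_squares(lambda v:np.r_[(proj(ci,P(v))-px).ravel(),(v[3]-.058)*100],[.5,-.15,-.1,.058])
print("chute",r.x.round(4),r.fun.round(1)); 
v=np.array([ray(ci,Z(*a),.044) for a in((47,210),(155,228),(148,284),(38,264))]);print("vb",v.round(3),v.mean(0).round(3))
print("yaw edges",np.arctan2(*(v[0]-v[1])[1::-1])-np.pi/2,np.arctan2(*(v[3]-v[2])[1::-1])-np.pi/2)
print("stuck cap",ray(ci,px[0],.165),"bottle",ray(ci,Z(430,105),0),ray(ci,Z(437,65),.15))
c=camera_info("wrist");R=cv2.Rodrigues(np.array(c["rvec"],float))[0];o=-R.T@np.array(c["tvec"]).ravel()
print("wrist",o.round(3),R.round(2),np.array(c["mtx"]).round(0).tolist())
E
python3 a.py
```

```text
chute [ 0.5598 -0.1744 -0.0819  0.0665] [ 1.3 -0.4 -0.2  0.2 -0.3  0.3 -0.6  0.3  0.3 -1.  -0.6  0.6  0.8]
vb [[0.606 0.197 0.044]
 [0.593 0.118 0.044]
 [0.552 0.122 0.044]
 [0.566 0.203 0.044]] [0.579 0.16  0.044]
yaw edges -0.15692923280689408 -0.1710148318549305
stuck cap [ 0.55167901 -0.25723169  0.165     ] bottle [ 0.69504284 -0.08688227  0.        ] [ 0.69404871 -0.08125397  0.15      ]
wrist [0.163 0.555 0.374] [[ 0.39  0.92 -0.  ]
 [ 0.89 -0.38  0.27]
 [ 0.24 -0.11 -0.96]] [[313.0, 0.0, 316.0], [0.0, 313.0, 202.0], [0.0, 0.0, 1.0]]
```

Fit is good to about 4 mm. I'm rotating the tool into line with the chute, then taking a closer wrist look over the V-block on the way.

```bash
python3 -m crank '{"translation":[[0,0,-12],[0,0,-12],[0,0,-12],[0,0,-12],[0,0,-12],[0,0,-12],[0,0,-12],[0,0,0]],"roll":[0.148,0.148,0.148,0.148,0.148,0.148,0.148,0.148],"fingers":[1,1,1,1,1,1,1,1]}'
python3 -m crank '{"translation":[[-29,38,0],[-29,38,0],[-29,38,0],[-29,38,0],[-29,38,0],[-29,38,0],[-29,38,0],[-29,38,0]],"roll":[0.07,0,0,0,0,0,0,0],"fingers":[1,1,1,1,1,1,1,1]}'
python3 -m crank '{"translation":[[-29,38,0],[-29,38,0],[0,0,0]],"roll":[0,0,0],"fingers":[1,1,1]}'
python3 - <<'E'
from h import *
s=manip.get_state();print(np.round(s["position"],4),np.round(s["ee_rot"],4),np.round(s["qpos"],2))
ci=camera_info("wrist");im=get_image("wrist");import pickle;pickle.dump(ci,open("w1.pkl","wb"));cv2.imwrite("pics/w1.png",im)
E
```

```text
clock: 0.9
position: [0.2257, 0.5296, 0.3167]
ee_rot: [-0.0, 0.715, 0.699, 0.001]
contact_force: [-0.6, 0.2, 0.5]
width: 0.0855
gripper_force: 0.0
clock: 1.7
position: [0.5115, 0.2727, 0.3149]
ee_rot: [-0.0, 0.737, 0.676, -0.0]
contact_force: [0.7, 1.0, -0.6]
width: 0.0858
gripper_force: 0.0
clock: 2.0
position: [0.5854, 0.2052, 0.3135]
ee_rot: [0.001, 0.739, 0.674, -0.001]
contact_force: [-0.9, 0.5, -0.9]
width: 0.0855
gripper_force: 0.0
[0.5854 0.2052 0.3135] [ 0.0013  0.739   0.6737 -0.0009] [ 0.23  0.32  1.25 -0.    1.58  0.32]
```

View pics/w1.png

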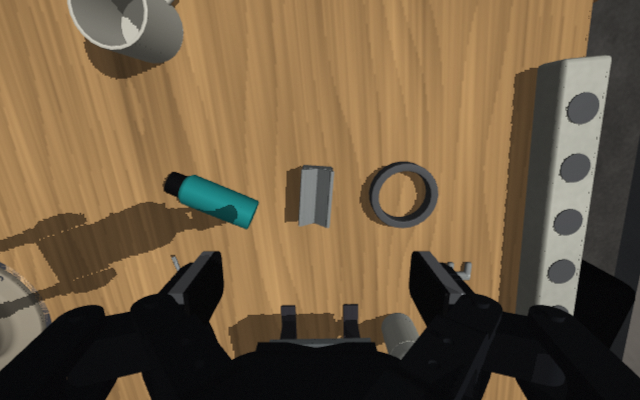

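The wrist view shows the V-block at (316,196), the tape at (404,195), the teal look-alike at (212,200), and the fingers at the bottom. Cropping for corners.

Run:
```python
import cv2
im=cv2.imread("pics/w1.png")[155:240,280:350]
cv2.imwrite("pics/w1z.png",cv2.resize(im,None,fx=7,fy=7,interpolation=cv2.INTER_CUBIC))
```

```text
(no output)
```

View pics/w1z.png

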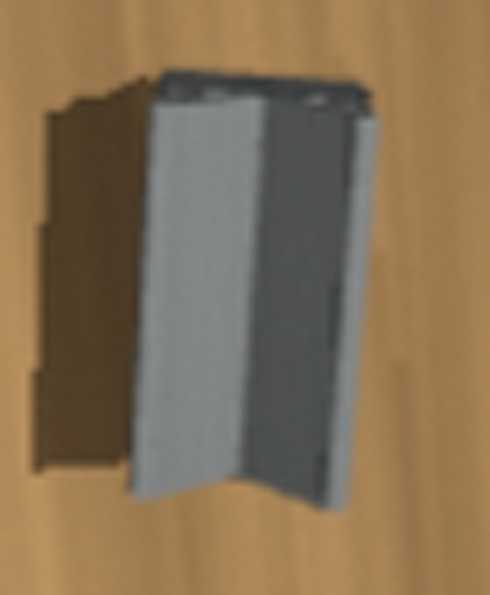

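```bash
python3 -m crank '{"translation":[[-47,-6,0],[-47,-6,0],[-47,-6,0],[-47,-6,0],[-47,-6,0],[-47,-6,0],[-47,-6,0],[-47,-6,0]],"roll":[0,0,0,0,0,0,0,0],"fingers":[1,1,1,1,1,1,1,1]}'
python3 -m crank '{"translation":[[0,0,0],[0,0,0]],"roll":[0,0],"fingers":[1,1]}'
python3 - <<'E'
from h import *
ci=camera_info("wrist");im=get_image("wrist");import pickle;pickle.dump(ci,open("w2.pkl","wb"));cv2.imwrite("pics/w2.png",im)
E
```

```text
clock: 2.85
position: [0.5001, -0.1606, 0.3154]
ee_rot: [-0.0, 0.736, 0.677, 0.0]
contact_force: [1.5, -0.8, 0.1]
width: 0.0856
gripper_force: 0.0
clock: 3.05
position: [0.5006, -0.16, 0.3151]
ee_rot: [-0.001, 0.737, 0.676, 0.0]
contact_force: [-0.2, 0.4, 0.1]
width: 0.0855
gripper_force: 0.0
```

View pics/w2.png

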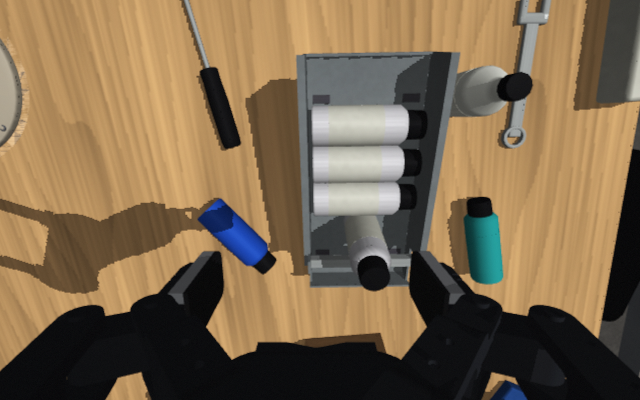

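V-block corners are clear in the crop (rim corners at (152,103), (378,118), (347,508), (130,498)). In the second wrist view, the stuck can's cap is at (374,273), can bases at (312,125), (313,163), (313,198), and uphill wall tops at (298,56) and (459,53). Refitting.

```bash
cat > b.py <<'E'
from h import *
import pickle
c1=pickle.load(open("w1.pkl","rb"));c2=pickle.load(open("w2.pkl","rb"));ct=camera_info("top")
Z=lambda a,b:[280+a/7-.43,155+b/7-.43]
pv=np.array([Z(*a) for a in((152,103),(378,118),(347,508),(130,498),(265,100),(242,475))])
qv=[[-.021,.04,.044],[.021,.04,.044],[.021,-.04,.044],[-.021,-.04,.044],[0,.04,.026],[0,-.04,.026]]
r=least_squares(lambda v:(proj(c1,world(v,qv))-pv).ravel(),[.58,.16,-.16]);print("vb",r.x.round(4),r.fun.round(1))
Y=lambda a,b:[260+a/5-.4,150+b/5-.4]
pt=np.array([Y(703,273),Y(464,350),Y(526,356),Y(588,362),Y(776,203),Y(768,390)])
pw=np.array([[374,273],[312,125],[313,163],[313,198],[298,56],[459,53]])
def f(v):
    x,y,w,sb,cx,sx=v;s=sb+.0225
    a=[ch(sx,s,.126)]+[ch(-.063+cx,s+.045*k,.0225) for k in(3,2,1)]
    qt=a+[ch(.071,0,.03),ch(-.071,0,.03)];qw=a+[ch(-.076,.3,.056),ch(.076,.3,.056)]
    return np.r_[2*(proj(ct,world(v,qt))-pt).ravel(),(proj(c2,world(v,qw))-pw).ravel(),cx*300,sx*100]
r=least_squares(f,[.56,-.17,-.08,.06,0,0],x_scale=.01,loss="soft_l1");v=r.x;print("chute",v.round(4),f(v).round(1))
s=v[3]+.0225
for n,q in dict(captop=ch(v[5],s,.126),grip=ch(v[5],s,.114),last=ch(0,.1575,.0225),rel=ch(0,.205,.0225)).items(): print(n,world(v,q).round(4))
E
python3 b.py
```

```text
vb [ 0.5811  0.1614 -0.1548] [ 0.4  0.1 -0.4 -0.1 -0.4  0.6  0.7  0.2 -0.  -0.8 -0.3  0.1]
chute [ 5.594e-01 -1.764e-01 -7.080e-02  7.000e-02  1.000e-04 -1.800e-03] [ 1.8 -0.2 -0.8  0.9 -1.   0.8 -1.6  0.6  1.3 -2.8  0.4  0.5 -0.1  6.
  0.5  0.3  0.2  0.1  1.  -1.  -1.4 -0.3  0.6 -0.2  0.  -0.2]
captop [[ 0.5516 -0.2593  0.1693]]
grip [[ 0.5518 -0.257   0.1576]]
last [[ 0.5594 -0.1761  0.0801]]
rel [[ 0.5627 -0.1296  0.0892]]
```

```bash
python3 -m crank '{"translation":[[-30,20,0],[-30,20,0],[-28,19,10],[0,0,40],[0,0,40],[0,0,40],[0,0,30],[0,0,11]],"roll":[-0.016,0,0,0,0,0,0,0],"fingers":[1,1,1,1,1,1,1,1]}' 25
python3 -m crank '{"translation":[[0,0,0],[0,0,0],[0,0,0],[0,0,0],[0,0,0],[0,0,0],[0,0,0]],"roll":[0,0,0,0,0,0,0],"fingers":[1,0,0,0,0,0,0]}' 25
```

```text
clock: 3.9
position: [0.5521, -0.2489, 0.1408]
ee_rot: [-0.003, 0.73, 0.683, -0.001]
contact_force: [-0.5, 0.3, -0.7]
width: 0.0861
gripper_force: 0.0
clock: 4.6
position: [0.5538, -0.2534, 0.1457]
ee_rot: [0.001, 0.732, 0.682, 0.0]
contact_force: [0.2, -0.2, 6.0]
width: 0.032
gripper_force: 24.9
```

```bash
python3 -m crank '{"translation":[[-1,0,-10],[-2,0,-15],[-2,0,-20],[-2,0,-20],[-2,0,-20],[0,0,-30],[0,0,-35],[0,0,-20]],"roll":[0,0,0,0,0,0,0,0],"fingers":[0,0,0,0,0,0,0,0]}' 25
python3 -m crank '{"translation":[[0,0,0],[0,0,0],[0,0,0]],"roll":[0,0,0],"fingers":[0,0,0]}' 25
python3 - <<'E'
from h import *
a=get_image("scene")[150:300,150:420];b=get_image("wrist")[0:400,150:500]
a=cv2.resize(a,None,fx=1.6,fy=1.6)
h=np.zeros((400,432+350,3),np.uint8);h[:240,:432]=a;h[:,432:]=b;cv2.imwrite("pics/c3.png",h)
E
```

```text
clock: 5.4
position: [0.5532, -0.262, 0.3172]
ee_rot: [0.001, 0.731, 0.682, 0.001]
contact_force: [0.5, 0.6, -1.0]
width: 0.0322
gripper_force: 25.3
clock: 5.7
position: [0.5519, -0.2612, 0.3122]
ee_rot: [-0.002, 0.731, 0.682, -0.0]
contact_force: [0.3, 1.0, -2.6]
width: 0.032
gripper_force: 25.3
```

View pics/c3.png

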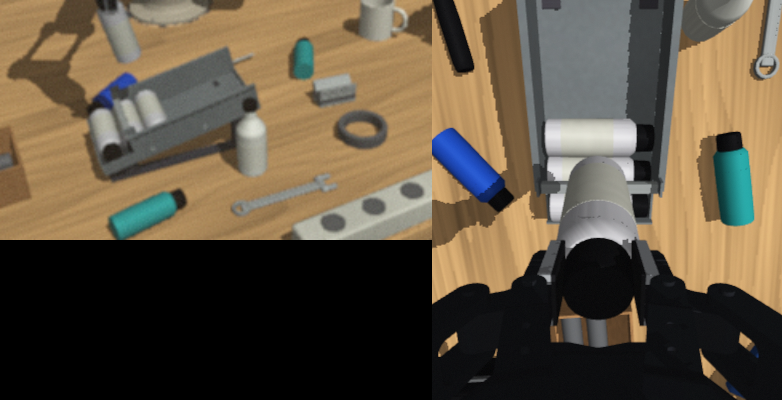

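The picture shows the three cans against the stop (wrist crop, rows ~135–205) and the stuck can held by its cap at (598,280), base leaning uphill. Next I carry it to just beyond the block's +y end, where the block's edge will pivot it in the pads as I sweep back along the groove.

```bash
python3 -m crank '{"translation":[[15,0,0],[30,0,0],[40,0,0],[45,0,0],[45,0,0],[45,0,0],[45,1,0],[45,1,0]],"roll":[0,0,0,0,0,0,0,0],"fingers":[0,0,0,0,0,0,0,0]}' 25
python3 -m crank '{"translation":[[45,1,0],[45,1,0],[40,1,0],[25,0,0],[14,0,0],[0,0,0],[0,0,0],[0,0,0]],"roll":[0,0,0,0,0.05,0.036,0,0],"fingers":[0,0,0,0,0,0,0,0]}' 25
python3 - <<'E'
from h import *
s=manip.get_state();p=s["position"];q=s["ee_rot"];vb=np.array([.5811,.1614,-.1548])
uv=pose(vb).T@(p[:2]-vb[:2]);print("block uv",uv.round(4),p.round(4),"yaw err",2*np.arctan2(q[2],q[1])-np.pi/2-vb[2],s["width"])
E
```

```text
clock: 6.6
position: [0.5755, 0.0504, 0.314]
ee_rot: [-0.001, 0.731, 0.682, -0.0]
contact_force: [0.6, 0.0, -2.2]
width: 0.0324
gripper_force: 25.3
clock: 7.4
position: [0.5905, 0.2163, 0.314]
ee_rot: [-0.0, 0.76, 0.65, -0.0]
contact_force: [-0.1, 0.3, -2.2]
width: 0.0322
gripper_force: 25.3
block uv [0.0008 0.0557] [0.5905 0.2163 0.314 ] yaw err 5.443250367259678e-05 0.03224805051543871
```

```bash
python3 -m crank '{"translation":[[0,-1,25],[0,0,40],[0,0,40],[0,0,40],[0,0,25],[0,0,12],[0,0,0],[0,0,0]],"roll":[0,0,0,0,0,0,0,0],"fingers":[0,0,0,0,0,0,0,0]}' 20
python3 -m crank '{"translation":[[-10,0,0],[-10,0,0],[-8,0,1],[-8,0,2],[-8,0,2],[0,0,0]],"roll":[0,0,0,0,0,0],"fingers":[0,0,0,0,0,0]}' 20
```

```text
clock: 8.2
position: [0.5913, 0.2161, 0.1337]
ee_rot: [0.001, 0.76, 0.65, 0.001]
contact_force: [0.5, 0.1, -0.7]
width: 0.0324
gripper_force: 25.2
clock: 8.8
position: [0.583, 0.1711, 0.1273]
ee_rot: [0.0, 0.76, 0.649, -0.0]
contact_force: [-0.8, 1.3, 0.2]
width: 0.0321
gripper_force: 25.0
```

```bash
python3 -m crank '{"translation":[[-12,0,5],[-12,0,6],[-10,0,8],[-10,0,9],[-8,0,10],[-7,0,10],[0,0,0]],"roll":[0,0,0,0,0,0,0],"fingers":[0,0,0,0,0,0,0]}' 20
python3 -m crank '{"translation":[[-4,0,9],[-3,0,9],[-2,0,7],[-1,0,5],[0,0,0],[0,0,0]],"roll":[0,0,0,0,0,0],"fingers":[0,0,0,0,0,0]}' 20
python3 - <<'E'
from h import *
s=manip.get_state();p=s["position"];vb=np.array([.5811,.1614,-.1548])
print("block uv",(pose(vb).T@(p[:2]-vb[:2])).round(4),p.round(4))
a=cv2.resize(get_image("scene")[160:260,300:420],None,fx=3.3,fy=3.3,interpolation=2);b=get_image("wrist")[60:400,150:480]
h=np.zeros((340,400+330,3),np.uint8);h[:330,:396]=a;h[:,400:]=b;cv2.imwrite("pics/c4.png",h)
E
```

```text
clock: 9.5
position: [0.5733, 0.1125, 0.0775]
ee_rot: [-0.0, 0.76, 0.649, -0.001]
contact_force: [-0.1, -1.9, 0.9]
width: 0.0319
gripper_force: 23.5
clock: 10.1
position: [0.5724, 0.1044, 0.0491]
ee_rot: [-0.0, 0.76, 0.65, -0.0]
contact_force: [-1.3, -1.0, 1.7]
width: 0.0317
gripper_force: 23.1
block uv [ 0.0002 -0.0577] [0.5724 0.1044 0.0491]
```

View pics/c4.png

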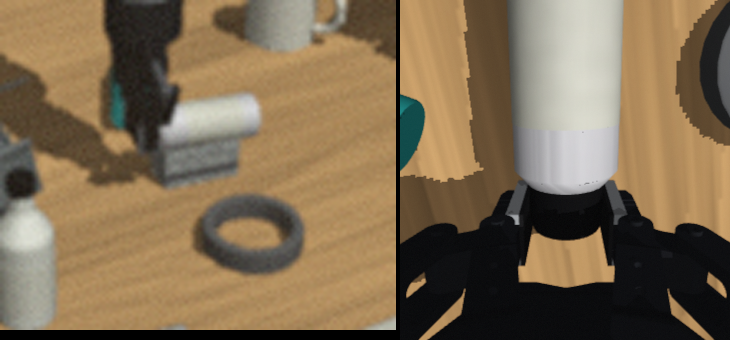

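The can lies along the groove, cap end still in the pads (right panel, cap at (565,210)), nearly level. I'm lowering a little more, then releasing and rising.

```bash
python3 -m crank '{"translation":[[0,0,2],[0,0,2],[0,0,1],[0,0,0],[0,0,0]],"roll":[0,0,0,0,0],"fingers":[0,0,0,0,0]}' 20
python3 -m crank '{"translation":[[0,0,0],[0,0,0],[0,0,0],[0,0,0],[0,0,0],[0,0,0],[0,0,0]],"roll":[0,0,0,0,0,0,0],"fingers":[0.45,0.6,0.8,1,1,1,1]}' 20
python3 -m crank '{"translation":[[0,0,-15],[0,0,-25],[0,0,-40],[0,0,-40],[0,0,-30],[0,0,0],[0,0,0]],"roll":[0,0,0,0,0,0,0],"fingers":[1,1,1,1,1,1,1]}'
python3 - <<'E'
from h import *
import pickle
ci=camera_info("wrist");im=get_image("wrist");pickle.dump(ci,open("w5.pkl","wb"));cv2.imwrite("pics/w5.png",im)
E
```

```text
clock: 10.7
position: [0.5725, 0.1044, 0.0447]
ee_rot: [-0.0, 0.76, 0.65, -0.0]
contact_force: [-2.2, -2.6, 5.1]
width: 0.0319
gripper_force: 23.5
clock: 11.4
position: [0.5727, 0.1044, 0.0443]
ee_rot: [-0.0, 0.76, 0.65, 0.0]
contact_force: [1.2, -0.4, -0.1]
width: 0.0855
gripper_force: 0.0
clock: 12.1
position: [0.5728, 0.1044, 0.1949]
ee_rot: [0.0, 0.76, 0.65, 0.001]
contact_force: [-0.6, -0.3, 0.1]
width: 0.0851
gripper_force: 0.0
```

View pics/w5.png

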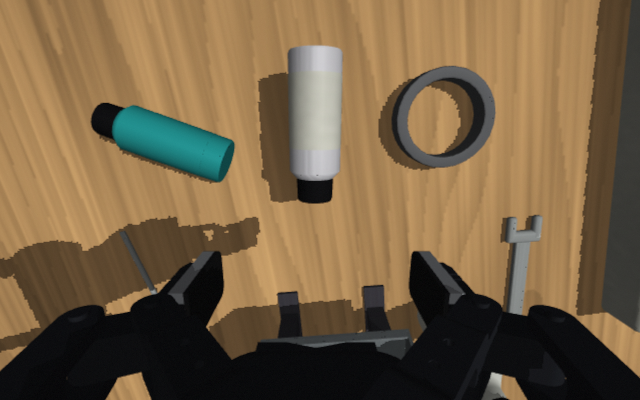

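The can lies freely in the V-block: base end at (315,45), cap end at (315,203), square to the groove. Working out its position for the regrip.

Run:
```python
from h import *
import pickle
c=pickle.load(open("w5.pkl","rb"));vb=np.array([.5811,.1614,-.1548])
for uv,z in(((315,46),.078),((315,202.5),.0735)): 
    w=ray(c,uv,z);print((pose(vb).T@(w[:2]-vb[:2])).round(4))
```

```text
[0.0002 0.0604]
[-0.    -0.064]
```

```bash
python3 -m crank '{"translation":[[20,0,0],[24,0,0],[12,0,20],[0,0,40],[0,0,40],[0,0,30],[0,0,18],[0,0,2]],"roll":[0,0,0,0,0,0,0,0],"fingers":[1,1,1,1,1,1,1,1]}' 50
python3 -m crank '{"translation":[[0,0,0],[0,0,0],[0,0,0],[0,0,0],[0,0,0],[0,0,0],[0,0,0]],"roll":[0,0,0,0,0,0,0],"fingers":[1,0.7,0,0,0,0,0]}' 50
python3 -m crank '{"translation":[[0,0,-15],[0,0,-30],[0,0,-40],[0,0,-40],[0,0,-40],[0,0,-15],[0,0,0],[0,0,0]],"roll":[0,0,0,-0.1,-0.14,-0.14,-0.14,-0.14],"fingers":[0,0,0,0,0,0,0,0]}' 50
```

```text
clock: 12.95
position: [0.5776, 0.1591, 0.0396]
ee_rot: [-0.003, 0.76, 0.65, -0.004]
contact_force: [-0.5, -0.7, -0.6]
width: 0.085
gripper_force: 0.0
clock: 13.65
position: [0.5806, 0.16, 0.0459]
ee_rot: [-0.0, 0.76, 0.65, 0.0]
contact_force: [-3.8, 0.6, 5.7]
width: 0.044
gripper_force: 50.8
clock: 14.45
position: [0.5815, 0.1597, 0.2259]
ee_rot: [0.001, 0.506, 0.863, 0.001]
contact_force: [-0.2, -0.5, -1.7]
width: 0.0432
gripper_force: 51.5
```

```bash
python3 -m crank '{"translation":[[0,0,0],[0,0,0],[0,0,0],[0,0,0],[0,0,0],[0,0,0],[0,0,0],[0,0,0]],"roll":[-0.14,-0.14,-0.14,-0.14,-0.14,-0.14,-0.14,-0.009],"fingers":[0,0,0,0,0,0,0,0]}' 50
python3 -m crank '{"translation":[[0,-30,0],[0,-45,0],[0,-45,0],[0,-45,0],[0,-45,0],[-1,-45,0],[-1,-35,0],[0,0,0]],"roll":[0,0,0,0,0,0,0,0],"fingers":[0,0,0,0,0,0,0,0]}' 50
python3 -m crank '{"translation":[[0,0,0],[0,0,0]],"roll":[0,0],"fingers":[0,0]}' 50
python3 - <<'E'
from h import *
import pickle
s=manip.get_state();p=s["position"];q=s["ee_rot"];C0=np.array([.5594,-.1764,-.0708])
print("chute xy",(pose(C0).T@(p[:2]-C0[:2])).round(4),p.round(4),"yawerr",2*np.arctan2(q[2],q[1])-np.pi-C0[2])
c=camera_info("wrist");a=get_image("wrist");pickle.dump((c,camera_info("top")),open("w6.pkl","wb"))
b=cv2.resize(get_image("top")[165:235,320:425],None,fx=3,fy=3,interpolation=2)
h=np.zeros((400+210,640,3),np.uint8);h[:400]=a;h[400:610,:315]=b;cv2.imwrite("pics/w6.png",h[:600])
E
```

```text
clock: 15.25
position: [0.5811, 0.1596, 0.2246]
ee_rot: [0.0, 0.039, 0.999, 0.0]
contact_force: [-0.3, 0.1, -1.6]
width: 0.0434
gripper_force: 51.4
clock: 16.05
position: [0.5606, -0.1344, 0.2244]
ee_rot: [0.0, 0.043, 0.999, -0.001]
contact_force: [0.5, 0.5, -2.0]
width: 0.0436
gripper_force: 51.6
clock: 16.25
position: [0.5607, -0.1287, 0.2244]
ee_rot: [-0.0, 0.039, 0.999, 0.0]
contact_force: [-0.5, -0.0, -2.6]
width: 0.0437
gripper_force: 51.6
chute xy [-0.0021  0.0477] [ 0.5607 -0.1287  0.2244] yawerr -0.007789121198081367
```

View pics/w6.png

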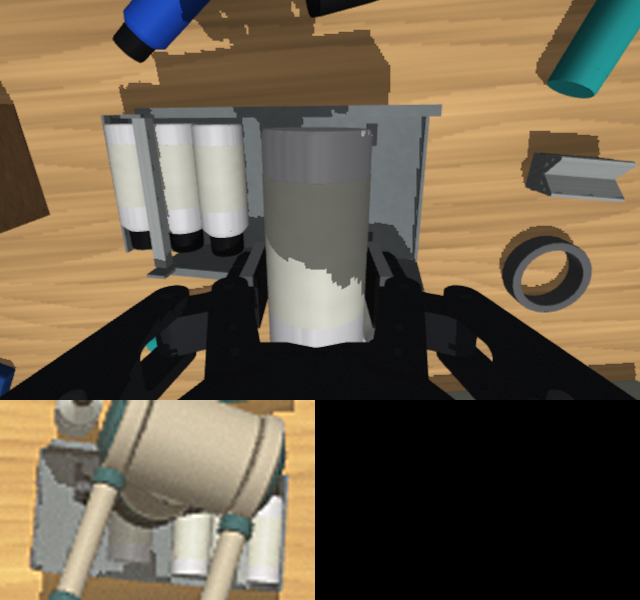

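The last view shows the can held across the barrel with base end at row ~128. The −x wall's uphill corner is at (441,105) and the can_3 base at about (218,124). I'm comparing these with model projections to correct the lateral offset.

Run:
```python
from h import *
import pickle
c,_=pickle.load(open("w6.pkl","rb"));v=np.array([.5594,-.1764,-.0708])
q={"wall uphill outer top -x (441,105)":ch(-.076,.3,.058),"wall s=.1":ch(-.076,.1,.058),"inner":ch(-.068,.3,.058),
"stop -x corner":ch(-.071,0,.03),"can1 base top":ch(-.063,.0225,.04),"can3 base top":ch(-.063,.1125,.04),"can3 cap":ch(.063,.1125,.03),"stop +x":ch(.071,0,.03),"floor uphill end -x":ch(-.068,.3,0)}
for k,a in q.items(): print(k,proj(c,world(v,a)).round(1))
p=np.array([.5607,-.1287,.2244]);
for dx in(-.063,-.066): print("held base top",proj(c,[p+np.array([dx*.9975,-dx*.07,.0121+.020])]).round(1))
```

```text
wall uphill outer top -x (441,105) [[440. 105.]]
wall s=.1 [[178.5 108.3]]
inner [[438.9 117. ]]
stop -x corner [[102.5 115.6]]
can1 base top [[116.  124.5]]
can3 base top [[205.9 124.3]]
can3 cap [[223.9 253.5]]
stop +x [[127.5 252.6]]
floor uphill end -x [[426.8 116.6]]
held base top [[315.6 129.3]]
held base top [[315.5 120.3]]
```

Run:
```python
from h import *
import pickle
c,_=pickle.load(open("w6.pkl","rb"));v=np.array([.5594,-.1764,-.0708])
a=np.linspace(0,2*np.pi,73)
for s in(.0225,.0675,.1125):
    P=proj(c,world(v,[ch(-.06,s+.0225*np.cos(t),.0225+.0225*np.sin(t)) for t in a]));print(s,P[:,0].min().round(1),P[:,0].max().round(1))
print("bar at s .058/.070",proj(c,world(v,[ch(-.06,.058,.05),ch(-.06,.07,.05),ch(-.06,.07,.06),ch(-.06,.058,.06)])).round(0).tolist())
g=cv2.imread("pics/w6.png")[135,95:260].astype(int);print(g.sum(1).tolist())
```

```text
0.0225 103.2 156.6
0.0675 145.5 197.6
0.1125 190.0 241.3
bar at s .058/.070 [[143.0, 128.0], [155.0, 128.0], [147.0, 129.0], [134.0, 129.0]]
[445, 448, 446, 450, 449, 449, 447, 448, 442, 391, 390, 453, 491, 519, 531, 538, 556, 578, 581, 580, 597, 612, 619, 617, 614, 612, 616, 626, 630, 633, 637, 645, 648, 644, 636, 626, 621, 619, 600, 512, 443, 450, 448, 447, 444, 440, 439, 448, 449, 449, 445, 371, 272, 195, 209, 241, 241, 241, 238, 262, 302, 501, 595, 598, 603, 615, 625, 633, 635, 639, 642, 645, 646, 650, 653, 648, 652, 649, 649, 643, 632, 619, 608, 595, 589, 587, 580, 567, 556, 539, 528, 520, 506, 493, 484, 477, 423, 389, 413, 448, 476, 504, 523, 533, 550, 570, 585, 592, 598, 601, 604, 610, 614, 623, 627, 638, 648, 655, 661, 658, 659, 653, 645, 644, 644, 638, 625, 614, 604, 597, 585, 575, 571, 571, 569, 564, 544, 522, 511, 505, 480, 454, 438, 418, 388, 356, 323, 254, 192, 284, 345, 348, 346, 346, 347, 346, 341, 339, 342, 340, 342, 342, 345, 341, 340]
```

All three row cans match their places to about 1 mm, and so does the chute model. I shift 2 mm laterally and descend.

```bash
python3 -m crank '{"translation":[[-2,0,15],[0,0,30],[0,0,35],[0,0,30],[0,0,20],[0,0,10],[0,0,4],[0,0,0]],"roll":[-0.007,0,0,0,0,0,0,0],"fingers":[0,0,0,0,0,0,0,0]}' 50
python3 -m crank '{"translation":[[0,0,1],[0,0,0],[0,0,0]],"roll":[0,0,0],"fingers":[0,0,0]}' 50
```

```text
clock: 17.15
position: [0.5633, -0.1294, 0.0806]
ee_rot: [0.0, 0.035, 0.999, -0.0]
contact_force: [0.2, -1.1, -1.0]
width: 0.0435
gripper_force: 51.6
clock: 17.45
position: [0.5633, -0.1299, 0.0802]
ee_rot: [0.001, 0.035, 0.999, -0.0]
contact_force: [0.4, -0.3, -2.3]
width: 0.0436
gripper_force: 51.6
```

```bash
python3 -m crank '{"translation":[[0,0,1],[0,0,1],[0,0,0],[0,0,0]],"roll":[0,0,0,0],"fingers":[0,0,0,0]}' 50
python3 -m crank '{"translation":[[0,0,1],[0,0,0],[0,0,0]],"roll":[0,0,0],"fingers":[0,0,0]}' 50
```

```text
clock: 17.85
position: [0.5628, -0.1298, 0.0772]
ee_rot: [-0.0, 0.035, 0.999, 0.0]
contact_force: [0.0, 0.6, -1.6]
width: 0.0435
gripper_force: 51.6
clock: 18.15
position: [0.5629, -0.1298, 0.077]
ee_rot: [0.0, 0.035, 0.999, -0.0]
contact_force: [-1.5, 0.7, 5.1]
width: 0.0436
gripper_force: 52.2
```

Touching the floor now (5 N). I'm opening gradually, then lifting straight up.

```bash
python3 -m crank '{"translation":[[0,0,0],[0,0,0],[0,0,0],[0,0,0],[0,0,0],[0,0,0],[0,0,0],[0,0,0]],"roll":[0,0,0,0,0,0,0,0],"fingers":[0.58,0.62,0.68,0.75,0.8,0.85,0.9,0.9]}' 20
python3 -m crank '{"translation":[[0,0,-5],[0,0,-8],[0,0,-10],[0,0,-15],[0,0,-25],[0,0,-40],[0,0,-40],[0,0,-20]],"roll":[0,0,0,0,0,0,0,0],"fingers":[0.9,0.9,0.9,0.9,0.9,0.9,0.9,0.9]}' 
python3 -m crank '{"translation":[[0,0,0],[0,0,0],[0,0,0],[0,0,0],[0,0,0],[0,0,0]],"roll":[0,0,0,0,0,0],"fingers":[0.9,0.9,0.9,0.9,0.9,0.9]}'
python3 - <<'E'
from h import *
c=camera_info("wrist");im=get_image("wrist");v=np.array([.5594,-.1764,-.0708]);a=np.linspace(0,2*np.pi,73)
for x in(-.06,-.02):
  for s in(.1125,.1575):
    P=proj(c,world(v,[ch(x,s+.0225*np.cos(t),.0225+.0225*np.sin(t)) for t in a]));m=P.mean(0);print(x,s,m.round(0),P[:,0].min().round(1),P[:,0].max().round(1))
  r=int(m[1]);print(r,im[r,int(m[0])-70:int(m[0])+70:2].astype(int).sum(1).tolist(), int(m[0])-70)
for x in(-.063,.063):
  m=proj(c,world(v,ch(x,.1575,.035)))[0];print(m,im[int(m[1])-24:int(m[1])+24:2,int(m[0])].astype(int).sum(1).tolist())
E
```

```text
clock: 18.95
position: [0.5628, -0.1298, 0.0763]
ee_rot: [0.0, 0.035, 0.999, 0.0]
contact_force: [0.3, 1.1, -0.1]
width: 0.0768
gripper_force: 0.1
clock: 19.75
position: [0.5644, -0.1302, 0.2444]
ee_rot: [0.004, 0.035, 0.999, -0.001]
contact_force: [0.8, 0.3, 0.5]
width: 0.0771
gripper_force: 0.0
clock: 20.35
position: [0.5625, -0.1297, 0.2384]
ee_rot: [-0.001, 0.035, 0.999, 0.0]
contact_force: [-0.3, -0.3, -1.4]
width: 0.0769
gripper_force: 0.0
-0.06 0.1125 [222. 124.] 197.0 245.8
-0.06 0.1575 [267. 124.] 241.8 290.6
124 [469, 377, 428, 488, 527, 558, 579, 592, 600, 614, 629, 647, 652, 644, 634, 621, 594, 576, 562, 557, 529, 499, 464, 420, 305, 365, 412, 451, 475, 484, 516, 524, 543, 569, 571, 570, 568, 584, 561, 547, 553, 533, 458, 512, 474, 446, 413, 349, 319, 338, 341, 340, 343, 338, 337, 340, 350, 350, 343, 340, 341, 343, 345, 346, 344, 348, 347, 352, 357, 354] 196
-0.02 0.1125 [225. 165.] 201.1 248.2
-0.02 0.1575 [268. 167.] 244.4 291.5
166 [484, 450, 361, 444, 495, 528, 548, 566, 581, 588, 597, 607, 611, 616, 614, 604, 591, 579, 561, 538, 512, 495, 470, 428, 334, 407, 458, 498, 529, 556, 570, 585, 594, 602, 609, 611, 611, 600, 589, 577, 565, 557, 541, 526, 500, 466, 410, 326, 349, 352, 350, 342, 340, 340, 339, 346, 346, 349, 346, 347, 346, 350, 350, 353, 357, 354, 351, 348, 350, 350] 198
[261.59760003 121.1278223 ] [219, 221, 222, 235, 339, 335, 338, 337, 345, 165, 175, 176, 177, 433, 596, 608, 610, 609, 608, 608, 609, 608, 609, 605]
[267.34233628 250.97702864] [636, 632, 634, 615, 381, 56, 58, 51, 56, 56, 28, 31, 24, 38, 129, 128, 130, 128, 132, 129, 221, 333, 335, 343]
```

The measured edges put the can exactly in fourth place, square to the lane, with its cap on +x. Handing in.

```bash
python3 -c "
from rig import manip
print(manip.sign_off())"
```

```text
the job is handed in; nothing more can be done
None
```

The job is handed in (no verdict came back): the freed can lies fourth in the row, square to the lane with its cap on the chute's +x side, measured within about 2 mm of its place before sign-off at 20.4 s; the bystanders were not re-measured, but nothing touched them as far as I could see.

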